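# Stop the stool seat's high spot at the pointer

## Robot

A 7-joint arm with a two-finger parallel gripper is mounted at the origin on the work surface. World frame = base frame: x ahead of the robot, y to its left, z up, the work surface at z = 0. Lengths are in m, angles in rad, forces in N, time in s.
With the tool pointing down it reaches from about 0.425 to 0.925 m from the base axis. Payload 6.8 kg.
Tool frame: the origin (TCP) lies where the fingers leave the gripper's body, on its centre line; the fingertips stand 73 mm ahead of it and the grasp point (between the pads) lies 54 mm ahead of it; z points along the fingers, y is the line along which they close (so a half turn about z gives the same grasp; the last joint's range is limited). The gripper opens to 85 mm and grips with 20 to 120 N. Pads are 22 mm wide; open, the fingers measure 114 mm over their backs; the gripper's body (76 mm by 85 mm) begins 54 mm behind the grasp point. The pads swing forward as they close: fully open they stand 13 mm farther back than shut.
Start: joints at [-1.269, 0.477, 0.022, 1.555, -0.011, 1.109, -0.083], TCP at [0.269, 0.619, 0.304] pointing down, gripper open.
Joint ranges: [-2.96, 2.96], [-0.34, 2.1], [-1.41, 1.46], [0.24, 2.44], [-1.37, 4.51], [0.17, 1.92], [-2.96, 2.96]. Speed limits (rad/s): [2.39, 2.39, 3.14, 3.14, 3.14, 3.14, 3.14].

## Interface

Orientations are given as a rotation vector (axis times angle).
In Python, from bench import r, optics, order gives the robot as it stands (r), with the cameras (optics) and the job (order).
- The arm moves only by the tool step_hand, called after "Emit:" as name(argument=value, ...) on one line, values as JSON. Schema: {"type":"object","properties":{"segments":{"type":"array","items":{"type":"array","items":{"type":"array","items":{"type":"number"},"minItems":6,"maxItems":6},"minItems":1,"maxItems":5},"minItems":1,"maxItems":1},"aperture":{"type":"number"},"grip_force":{"type":"number"},"only":{"type":"string"},"quiet":{"type":"boolean"},"lines":{"type":"string"}},"required":["segments"],"additionalProperties":false}. segments is a list that holds a single list of rows (three levels of brackets), with 1 to 5 rows, each of 6 numbers: dx, dy, dz in m, then a rotation vector rx, ry, rz in rad; each row is the pose to reach, as a shift and turn from the pose commanded when the call began, along the tool's axes at that moment; what a row does not reach only later rows make up. A row lasts 1/10 s, in which the tool goes at most 0.05 m and 0.15 rad, less where a joint would pass 70% of its speed; a pose out of reach is approached as far as the arm can. aperture is the finger opening in m, set as the call begins (left out keeps the last). The fingers move at their own pace and stop on an object; grip_force is the grip in N (left out, the last holds). Time passes only in rows, so rows that do not move let the fingers close. The tool returns the time, the measured TCP pose, the force, the opening and the grip force at its end. only (a regular expression) keeps the lines of the reply that match it, lines (a string "A,B") keeps lines A to B, and quiet returns only ok. Input that does not fit is refused with a message, and nothing moves.
- r.get_obs(): the state, without advancing time (a new reading comes with each control period).
- optics.grab_frame(name): name is "scene" or "top" or "wrist"; returns (picture, depth): 480x640x3 uint8, blue, green, red; 480x640 float32, m along the optical axis (not along the pixel's ray), 0 where there is no reading.
- optics.camera_info(name): a dict with "camera_matrix" (3x3 intrinsics, pixels), "R" (3x3) and "t" (3): a world point X has camera coordinates R X + t. Camera axes: x right, y down, z forward; pixel columns grow to the right and rows downward; lengths in m; the calibration is good to about 2 mm. A picture is of the moment at which its call begins: read the wrist's pose just before it. camera_info takes no time and is no camera call; for the wrist camera it gives the pose at the moment of the call.
- order.hand_in(): hands the job in; it is judged then, once.
The state is a dict: "clock": time; "joints": joint angles; "qvel": joint speeds; "tau": joint torques, N m; "tcp_pos": TCP position; "orientation": TCP orientation; "contact_force": force on the tool from outside, world axes, zero at the start; "moment": the same for the moment, N m; "grip_width": finger opening in m; "gripper_force": force on a finger pad.
Only numpy, scipy, OpenCV 4.12 (cv2) and the standard library are available. Lean on these libraries where they do the work, as an engineer would, in place of code of your own. Each camera call takes 0.05 s, during which the arm holds its last target. There are 200 camera calls.

## Task

The round wooden stool seat on the spray turntable is out of true: one strip of its glued-up rim sticks out farther than anything else. Using the upright post on the seat, turn it slowly until the middle of that farthest-sticking strip stands right at the tip of the fixed pointer, then let go and leave it at rest there.

Things in the scene. Friction and masses are not known exactly. Their poses are not given: they have to be found in the camera images.
- seat: Round wooden stool seat, 230 mm across, on a turntable, its top 85 mm above the bench; about 1.2 kg. Turns freely both ways on its upright axis, stays where left (2 N at the post moves it). Origin: on the axis, 53 mm above the bench; z up, x to the high spot. Two 34 mm wide strip ends stick out of its rim: the high spot, by 16 mm, and on the far side a lesser one, by 6 mm. A spare seat lies by.
- high_spot (a point): Middle of the outer face of the strip that sticks out farthest, 131 mm from the turning axis and 71 mm above the bench; turns with the seat.
- post_top (a point): Centre of the top of the upright round wooden post on the seat: 24 mm thick, 64 mm tall, its top 149 mm above the bench, 80 mm from the axis, 104 degrees anticlockwise (from above) of the high spot. Its wooden sleeve spins freely on its pin, like a crank handle, so a gripper holding it from above need not turn as it goes round. Nothing else nearby rises above 100 mm.
- pointer_tip (a point): Tip of the fixed metal pointer, a level pin on a 76 mm high post on the turntable's foot, aimed at the turning axis: 140 mm from the axis, 71 mm above the bench, 9 mm clear of the high spot when that stands before it. It may be on any side of the turntable and never moves.

How it is judged:
At the end, for the whole second after the job is handed in: The middle of the farthest-sticking strip's end is within 27 mm of the pointer tip seen from above (about 11 degrees of turn either way; 9 mm is the least possible), and the seat is at rest (below 0.05 rad/s) (horizontal distance between high_spot and pointer_tip below 0.027 m and angular speed of seat below 0.05 rad/s); the robot touches nothing.
It fails at once if the seat is spun fast (over 3 rad/s, about half a turn a second) (angular speed of seat above 3 rad/s).
It also fails if it takes over 38 s, if anything falls off the work surface, if the arm or the gripper's body presses on something with over 40 N, if the wrist force passes 120 N, or if a joint passes its speed limit or range.

## Working session

There is one attempt and no reset: what is moved stays moved. The work goes in short steps, Python scripts to look and compute and a tool call to move; the robot and the scene stay as the last step left them, time stands still between calls to the robot, and variables do not carry over. Pictures are saved under pics/ and viewed, at most 10 in all, crops included, and the job is handed in when it is done.

```bash
ls; mkdir -p pics
```

Run:
```python
from bench import r, optics, order
import cv2,numpy as np
for n in("top","scene"):
    im,d=optics.grab_frame(n); cv2.imwrite(f"pics/{n}0.png",im); np.save(f"pics/{n}0.npy",d)
    c=optics.camera_info(n); print(n,c["camera_matrix"].tolist(),c["R"].round(3).tolist(),c["t"])
o=r.get_obs(); print(o["clock"],o["tcp_pos"],o["orientation"])
```

```text
bench.py
pics
top [[500.31773367980134, 0.0, 322.7987517436121], [0.0, 500.31773367980134, 233.28860799411845], [0.0, 0.0, 1.0]] [[0.16, -0.987, 0.006], [-0.958, -0.156, -0.241], [0.239, 0.033, -0.971]] [-0.01733127  0.6045479   0.67528675]
scene [[457.27974110564134, 0.0, 315.71603440241904], [0.0, 457.27974110564134, 240.1746045462455], [0.0, 0.0, 1.0]] [[-0.869, 0.495, 0.007], [0.391, 0.694, -0.605], [-0.304, -0.523, -0.796]] [ 0.45995592 -0.17671208  1.00922946]
0.1 [0.2687547  0.61875253 0.30303769] [-6.39098058e-01 -3.07569523e+00  2.48978912e-03]
```

View pics/top0.png

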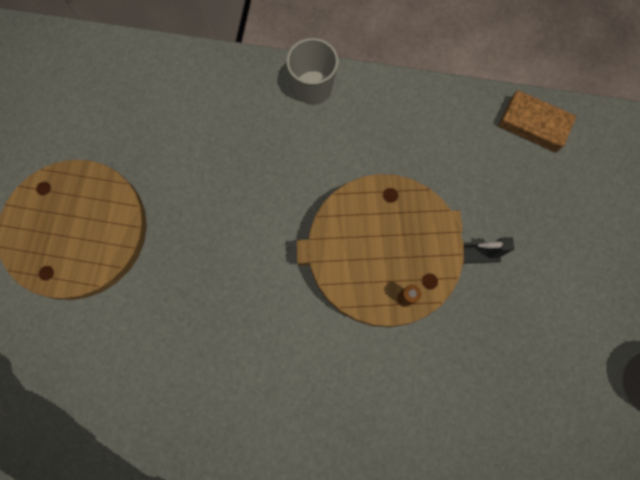

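View pics/scene0.png

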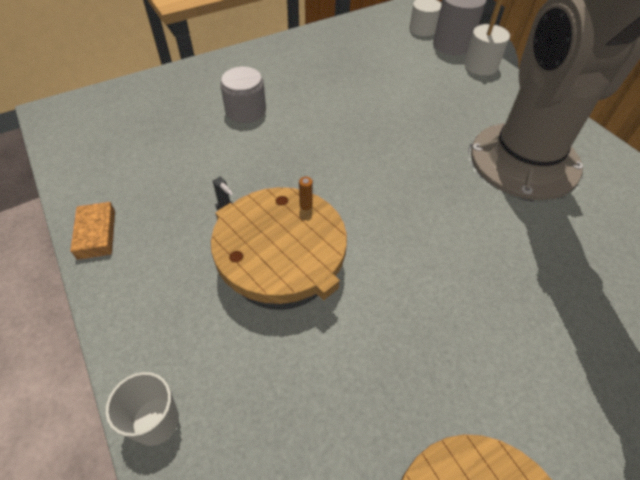

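The top view shows the turntable seat centred near (386,249). The strip that sticks out farthest is on the left, at about (300,251). The lesser one is on the right, near (460,222). The post top is at (412,291), and the pointer is on the right, its tip near (476,245). The scene view agrees. The seat at left in the top view is the spare.

Create h.py:
```python
import numpy as np,cv2
from bench import r, optics, order
def ray(n,px,z,c=None):
    c=c or optics.camera_info(n); px=np.atleast_2d(px).astype(float)
    d=np.c_[px,np.ones(len(px))]@np.linalg.inv(c["camera_matrix"]).T@c["R"]
    o=-c["R"].T@c["t"]; return o+d*((z-o[2])/d[:,2])[:,None]
def seat_pts(im,n,z=.085,roi=None):
    hsv=cv2.cvtColor(im,cv2.COLOR_BGR2HSV)
    m=((hsv[...,1]>110)&(hsv[...,0]<28)).astype(np.uint8)
    if roi: k=np.zeros_like(m);a,b,c,d=roi;k[b:d,a:c]=1;m*=k
    c=max(cv2.findContours(m,0,cv2.CHAIN_APPROX_NONE)[0],key=cv2.contourArea)[:,0]
    return c,ray(n,c,z)
def ang(v): return np.degrees(np.arctan2(v[1],v[0]))
```

Run:
```python
from h import *
im=cv2.imread("pics/top0.png"); d=np.load("pics/top0.npy")
c,P=seat_pts(im,"top",roi=(270,150,500,350))
# circle fit, trimmed (algebraic)
k=np.ones(len(P),bool)
for _ in range(8):
    A=np.c_[2*P[k,:2],np.ones(k.sum())];s=np.linalg.lstsq(A,(P[k,:2]**2).sum(1),rcond=None)[0]
    C=s[:2];R=np.sqrt(s[2]+C@C);k=abs(np.hypot(*(P[:,:2]-C).T)-R)<.004
print("C",C,"R",R,k.sum(),len(P))
q=P[:,:2]-C;rr=np.hypot(*q.T);an=np.degrees(np.arctan2(q[:,1],q[:,0]))
for b in range(-180,180,6):
    s=(an>=b)&(an<b+6)
    if s.any(): print(b,(rr[s].max()*1e3).round(0),end="; ")
for nm,px,z in(("post",(412,291),.149),("high",(299,252),.085),("tip",(477,245),.071)):
    p=ray("top",px,z)[0];v=p[:2]-C;print("\n",nm,p.round(3),np.hypot(*v).round(3),ang(v).round(1))
for nm,px,z in(("post",(306,181),.149),("tip",(231,192),.071)):
    p=ray("scene",px,z)[0];v=p[:2]-C;print(" scene",nm,p.round(3),np.hypot(*v).round(3),ang(v).round(1))
v=cv2.resize(im[170:340,280:530],None,fx=3,fy=3,interpolation=cv2.INTER_CUBIC);cv2.imwrite("pics/c1.png",v)
```

```text
C [ 0.59084309 -0.01412396] R 0.1132591067197133 401 462
-180 114.0; -174 114.0; -168 113.0; -162 113.0; -156 113.0; -150 113.0; -144 113.0; -138 113.0; -132 113.0; -126 113.0; -120 114.0; -114 113.0; -108 114.0; -102 113.0; -96 115.0; -90 114.0; -84 115.0; -78 115.0; -72 117.0; -66 120.0; -60 125.0; -54 122.0; -48 114.0; -42 114.0; -36 114.0; -30 114.0; -24 114.0; -18 114.0; -12 114.0; -6 114.0; 0 113.0; 6 114.0; 12 113.0; 18 114.0; 24 113.0; 30 113.0; 36 113.0; 42 114.0; 48 114.0; 54 114.0; 60 114.0; 66 113.0; 72 114.0; 78 113.0; 84 114.0; 90 130.0; 96 129.0; 102 130.0; 108 131.0; 114 114.0; 120 114.0; 126 114.0; 132 114.0; 138 114.0; 144 114.0; 150 115.0; 156 114.0; 162 114.0; 168 114.0; 174 114.0; 
 post [ 0.523 -0.05   0.149] 0.077 -151.9

 high [0.563 0.109 0.085] 0.126 102.5

 tip [ 0.62  -0.151  0.071] 0.14 -78.1
 scene post [ 0.521 -0.05   0.149] 0.079 -153.0
 scene tip [ 0.619 -0.161  0.071] 0.149 -79.1
```

View pics/c1.png

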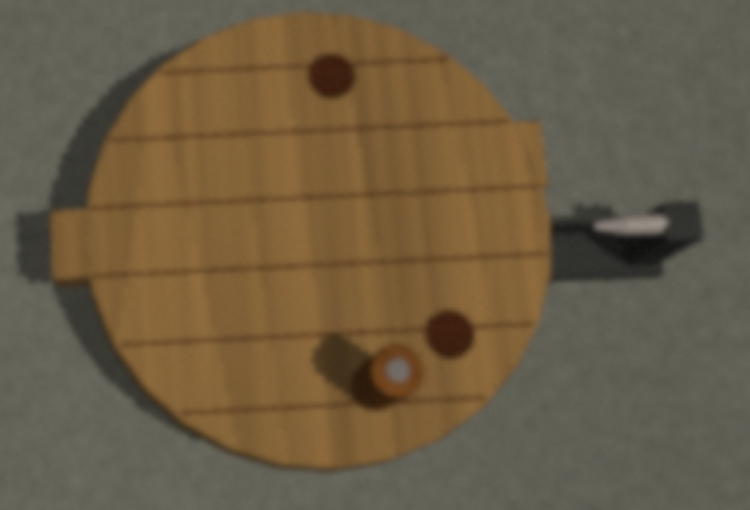

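Every measurement agrees with the sizes given. The axis is at (0.591,-0.014), and the high spot is at about 103°. The pointer is at -78.5° and the post at -152.5°, which is 104° on from the high spot as it should be. I'll turn the post clockwise by about 182° so that it ends at about 25.5°. First I'll fly over to the post.

Emit:
step_hand(segments=[[[-0.035,-0.036,0,0,0,0],[-0.07,-0.072,0,0,0,0],[-0.105,-0.108,0,0,0,0],[-0.14,-0.144,0,0,0,0],[-0.174,-0.18,0,0,0,0]]], aperture=0.085, grip_force=40)

```text
clock: 0.6
tcp_pos: [0.3571, 0.3828, 0.3036]
orientation: [-0.639, -3.076, 0.001]
contact_force: [2.0, -0.0, 0.2]
grip_width: 0.085
gripper_force: 0.0
```

Emit:
step_hand(segments=[[[-0.035,-0.036,0,0,0,0],[-0.07,-0.072,0,0,0,0],[-0.105,-0.108,0,0,0,0],[-0.14,-0.144,0,0,0,0],[-0.174,-0.18,0,0,0,0]]])

```text
clock: 1.1
tcp_pos: [0.4446, 0.1489, 0.3039]
orientation: [-0.639, -3.076, -0.0]
contact_force: [0.7, 0.6, 0.4]
grip_width: 0.0846
gripper_force: 0.0
```

Add to h.py:
```python
from scipy.spatial.transform import Rotation as Ro
def delta(target):
    o=r.get_obs();R=Ro.from_rotvec(o["orientation"]).as_matrix()
    print("t",o["clock"],"tcp",np.round(o["tcp_pos"],4),"j",np.round(o["joints"],2),"tool d",(R.T@(np.array(target)-o["tcp_pos"])).round(4),"R",R.round(3).tolist())
```

```bash
python3 -c "
from h import *
delta([.521,-.0505,.30])"
```

```text
t 1.1 tcp [0.4446 0.1489 0.3039] j [-0.68  0.13  0.25  2.04 -0.04  0.97  0.75] tool d [-0.1495 -0.1525  0.0039] R [[-0.917, 0.398, 0.0], [0.398, 0.917, 0.0], [0.0, 0.0, -1.0]]
```

Emit:
step_hand(segments=[[[-0.035,-0.035,0,0,0,0],[-0.07,-0.07,0,0,0,0],[-0.105,-0.105,0,0,0,0],[-0.135,-0.138,0,0,0,0],[-0.146,-0.149,0,0,0,0]]], quiet=true)

```text
ok
```

Emit:
step_hand(segments=[[[0,0,0,0,0,0],[0,0,0,0,0,0],[0,0,0,0,0,0]]], quiet=true)

```text
ok
```

```bash
python3 -c "
from h import *
delta([.521,-.0505,.172])
im,_=optics.grab_frame('wrist');cv2.imwrite('pics/w1.png',im)
c=optics.camera_info('wrist');X=np.array([.521,-.0505,.149]);p=c['camera_matrix']@(c['R']@X+c['t']);print(p[:2]/p[2])"
```

```text
t 1.9 tcp [ 0.5186 -0.0423  0.3036] j [-0.38  0.23  0.4   1.94 -0.11  0.99  1.23] tool d [-0.0056 -0.0067  0.1316] R [[-0.918, 0.396, -0.001], [0.396, 0.918, 0.001], [0.001, 0.0, -1.0]]
[307.34133236 262.96471364]
```

View pics/w1.png

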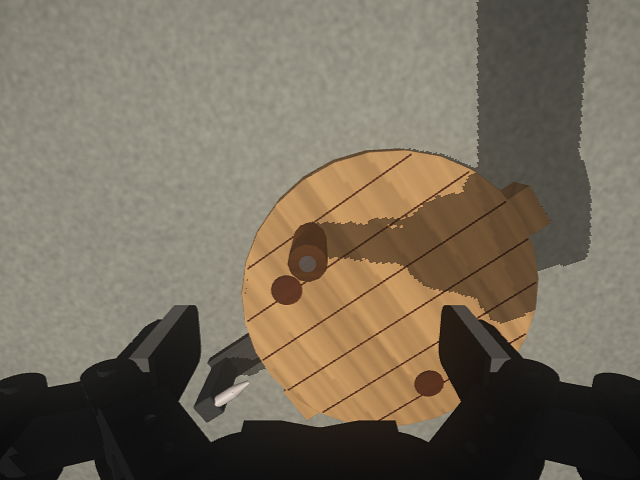

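The wrist view shows the post's pin centre at (307,263), right where I predicted. The pointer tip is near (247,383). Next I'll descend and grip.

Emit:
step_hand(segments=[[[-0.0056,-0.0067,0.02,0,0,0],[-0.0056,-0.0067,0.06,0,0,0],[-0.0056,-0.0067,0.1,0,0,0],[-0.0056,-0.0067,0.125,0,0,0],[-0.0056,-0.0067,0.1316,0,0,0]]])

```text
clock: 2.45
tcp_pos: [0.5196, -0.0508, 0.1697]
orientation: [-0.635, -3.072, 0.001]
contact_force: [-0.1, 0.4, 0.7]
grip_width: 0.0855
gripper_force: 0.0
```

Emit:
step_hand(segments=[[[0,0,0,0,0,0],[0,0,0,0,0,0],[0,0,0,0,0,0],[0,0,0,0,0,0],[0,0,0,0,0,0]]], aperture=0.0, grip_force=40)

```text
clock: 2.95
tcp_pos: [0.5224, -0.0521, 0.1736]
orientation: [0.638, 3.073, 0.002]
contact_force: [-0.3, 0.6, 7.3]
grip_width: 0.0231
gripper_force: 39.1
```

Emit:
step_hand(segments=[[[0,0,0,0,0,0],[0,0,0,0,0,0],[0,0,0,0,0,0],[0,0,0,0,0,0]]])

```text
clock: 3.35
tcp_pos: [0.5225, -0.0521, 0.1736]
orientation: [0.638, 3.074, 0.002]
contact_force: [-1.4, 1.3, 7.2]
grip_width: 0.0229
gripper_force: 39.1
```

```bash
python3 -c "
from h import *
delta([.521,-.0505,.172])"
```

```text
t 3.35 tcp [ 0.5225 -0.0521  0.1736] j [-0.3   0.42  0.35  2.05 -0.22  0.71  1.35] tool d [0.002  0.0008 0.0016] R [[-0.917, 0.398, 0.003], [0.398, 0.917, 0.001], [-0.002, 0.002, -1.0]]
```

```bash
python3 -c "
import numpy as np
x=np.array([-.917,.398]);y=np.array([.398,.917])
a=np.radians(-152.5-np.arange(31)*182/30);p=.08*np.c_[np.cos(a),np.sin(a)]
for k in range(0,30,5):
    d=p[k+1:k+6]-p[k];print(';'.join('%.3f %.3f 0 0 0 0'%(v@x,v@y) for v in d))"
```

```text
0.006 0.006 0 0 0 0;0.012 0.012 0 0 0 0;0.017 0.019 0 0 0 0;0.021 0.026 0 0 0 0;0.024 0.034 0 0 0 0
0.003 0.008 0 0 0 0;0.004 0.016 0 0 0 0;0.005 0.025 0 0 0 0;0.005 0.033 0 0 0 0;0.004 0.042 0 0 0 0
-0.002 0.008 0 0 0 0;-0.005 0.016 0 0 0 0;-0.008 0.024 0 0 0 0;-0.013 0.031 0 0 0 0;-0.018 0.038 0 0 0 0
-0.006 0.006 0 0 0 0;-0.012 0.012 0 0 0 0;-0.019 0.017 0 0 0 0;-0.027 0.021 0 0 0 0;-0.034 0.024 0 0 0 0
-0.008 0.002 0 0 0 0;-0.016 0.004 0 0 0 0;-0.025 0.005 0 0 0 0;-0.033 0.004 0 0 0 0;-0.042 0.003 0 0 0 0
-0.008 -0.002 0 0 0 0;-0.016 -0.005 0 0 0 0;-0.024 -0.009 0 0 0 0;-0.031 -0.013 0 0 0 0;-0.038 -0.018 0 0 0 0
```

Emit:
step_hand(segments=[[[0.006,0.006,0,0,0,0],[0.012,0.012,0,0,0,0],[0.017,0.019,0,0,0,0],[0.021,0.026,0,0,0,0],[0.024,0.034,0,0,0,0]]])

```text
clock: 3.85
tcp_pos: [0.5139, -0.0116, 0.1736]
orientation: [0.64, 3.073, 0.001]
contact_force: [0.1, -2.6, 8.2]
grip_width: 0.0232
gripper_force: 40.1
```

Emit:
step_hand(segments=[[[0.003,0.008,0,0,0,0],[0.004,0.016,0,0,0,0],[0.005,0.025,0,0,0,0],[0.005,0.033,0,0,0,0],[0.004,0.042,0,0,0,0]]])

```text
clock: 4.35
tcp_pos: [0.527, 0.0283, 0.1736]
orientation: [0.64, 3.073, 0.0]
contact_force: [0.6, -3.4, 7.4]
grip_width: 0.0229
gripper_force: 40.1
```

```bash
python3 -c "
from h import *
delta([0.513,.007,.172])"
```

```text
t 4.35 tcp [0.527  0.0283 0.1736] j [-0.45  0.42  0.34  2.04 -0.21  0.71  1.19] tool d [ 0.0043 -0.0251  0.0016] R [[-0.917, 0.399, 0.003], [0.399, 0.917, -0.0], [-0.003, 0.001, -1.0]]
```

Forces are low and the post is following the circle, so I'll carry on.

Emit:
step_hand(segments=[[[-0.002,0.008,0,0,0,0],[-0.005,0.016,0,0,0,0],[-0.008,0.024,0,0,0,0],[-0.013,0.031,0,0,0,0],[-0.018,0.038,0,0,0,0]]], only="tcp|contact|width")

```text
tcp_pos: [0.5584, 0.056, 0.1736]
contact_force: [-1.3, -3.9, 9.2]
grip_width: 0.023
```

Emit:
step_hand(segments=[[[-0.006,0.006,0,0,0,0],[-0.012,0.012,0,0,0,0],[-0.019,0.017,0,0,0,0],[-0.027,0.021,0,0,0,0],[-0.034,0.024,0,0,0,0]]], only="tcp|contact|width")

```text
tcp_pos: [0.599, 0.0642, 0.1736]
contact_force: [-2.6, -3.2, 9.9]
grip_width: 0.0233
```

Emit:
step_hand(segments=[[[-0.008,0.002,0,0,0,0],[-0.016,0.004,0,0,0,0],[-0.025,0.005,0,0,0,0],[-0.033,0.004,0,0,0,0],[-0.042,0.003,0,0,0,0]]], only="tcp|contact|width")

```text
tcp_pos: [0.6382, 0.051, 0.1736]
contact_force: [-4.4, -1.2, 11.2]
grip_width: 0.0232
```

Emit:
step_hand(segments=[[[-0.008,-0.002,0,0,0,0],[-0.016,-0.005,0,0,0,0],[-0.024,-0.009,0,0,0,0],[-0.031,-0.013,0,0,0,0],[-0.038,-0.018,0,0,0,0]]], only="tcp|contact|width")

```text
tcp_pos: [0.6658, 0.0199, 0.1736]
contact_force: [-5.5, 1.2, 10.8]
grip_width: 0.0231
```

Emit:
step_hand(segments=[[[0,0,0,0,0,0],[0,0,0,0,0,0],[0,0,0,0,0,0],[0,0,0,0,0,0],[0,0,0,0,0,0]]])

```text
clock: 6.85
tcp_pos: [0.6662, 0.0186, 0.1737]
orientation: [0.64, 3.074, -0.0]
contact_force: [-0.9, -2.3, 7.0]
grip_width: 0.0229
gripper_force: 39.9
```

Run:
```python
from h import *
C=np.array([.591,-.014])
delta([.663,.0205,.172])
p=np.array(r.get_obs()["tcp_pos"][:2])-C;print(np.hypot(*p),ang(p))
for n in("top","scene"):
    im,_=optics.grab_frame(n);cv2.imwrite(f"pics/{n}2.png",im)
```

```text
t 6.85 tcp [0.6662 0.0186 0.1737] j [-0.35  0.62  0.33  1.7  -0.25  0.86  1.24] tool d [0.0037 0.0005 0.0017] R [[-0.917, 0.399, 0.002], [0.399, 0.917, -0.001], [-0.002, 0.0, -1.0]]
0.08198941286181001 23.41218947797527
```

View pics/top2.png

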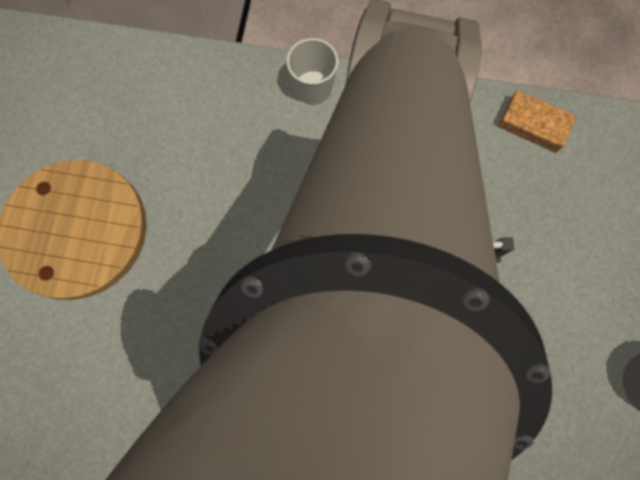

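The arm hides the seat in this view. The tool's position puts the post at about 23.4°, within roughly 2° of the goal. I'll release, rise, back off and check.

Emit:
step_hand(segments=[[[0,0,0,0,0,0],[0,0,0,0,0,0],[0,0,0,0,0,0],[0,0,0,0,0,0],[0,0,0,0,0,0]]], aperture=0.085, only="contact|width")

```text
contact_force: [0.2, -0.7, -0.7]
grip_width: 0.0848
```

Emit:
step_hand(segments=[[[0,0,-0.02,0,0,0],[0,0,-0.05,0,0,0],[0,0,-0.09,0,0,0],[0,0,-0.13,0,0,0],[0,0,-0.15,0,0,0]]], only="contact|tcp")

```text
tcp_pos: [0.6669, 0.0188, 0.3263]
contact_force: [0.1, -0.1, -0.7]
```

Emit:
step_hand(segments=[[[0,0.04,0,0,0,0],[0,0.08,0,0,0,0],[0,0.12,0,0,0,0],[0,0.16,0,0,0,0],[0,0.2,0,0,0,0]]], only="contact|tcp")

```text
tcp_pos: [0.7459, 0.2041, 0.3222]
contact_force: [0.4, -0.8, 0.9]
```

Emit:
step_hand(segments=[[[0.02,0.04,0,0,0,0],[0.04,0.08,0,0,0,0],[0.06,0.12,0,0,0,0],[0.08,0.16,0,0,0,0],[0.1,0.2,0,0,0,0]]])

```text
clock: 8.95
tcp_pos: [0.733, 0.4277, 0.3221]
orientation: [-0.639, -3.076, 0.0]
contact_force: [0.9, -0.7, -0.5]
grip_width: 0.085
gripper_force: 0.0
```

Run:
```python
from h import *
for n in("top","scene"):
    im,_=optics.grab_frame(n);cv2.imwrite(f"pics/{n}3.png",im)
```

```text
(no output)
```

View pics/top3.png

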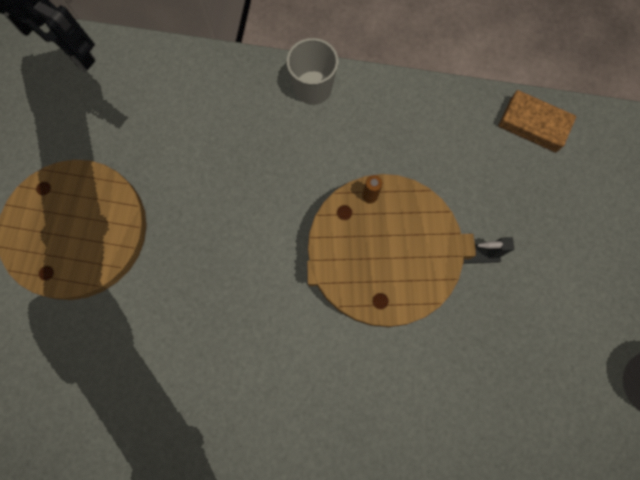

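The high strip now spans rows 234–257 at column 475. Its middle, at about row 245, lines up with the pointer tip near (478,245), and the lesser strip is on the far left. The arm is well clear, so I'll hand in.

Emit:
step_hand(segments=[[[0,0,0,0,0,0],[0,0,0,0,0,0],[0,0,0,0,0,0]]], quiet=true)

```text
ok
```

```bash
python3 -c "
from bench import r, optics, order
print(order.hand_in())"
```

```text
the job is handed in; nothing more can be done
None
```

I turned the seat about 182° clockwise by its post; in the last top view the middle of the farthest-sticking strip is in line with the pointer tip. The arm let go and moved clear, and I handed the job in at about 9 s; the hand-in gave no verdict.

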